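# Brew an espresso on the capsule machine

## Robot

A 7-joint arm with a two-finger parallel gripper is mounted at the origin on a cart in front of the work surface, level with it; the furniture and walls round the work are solid. World frame = base frame: x ahead of the robot, y to its left, z up, the work surface at z = 0. Lengths are in m, angles in rad, forces in N, time in s.
With the tool pointing down it reaches from about 0.4 to 0.85 m from the base axis. Payload 4.5 kg.
Tool frame: the origin (TCP) lies midway between the tips of the shut fingers; the grasp point (between the pads) lies env.grip_point_offset behind it (env.grip_point_offset is the distance from the TCP to the grasp point, in m); z points along the fingers, y is the line along which they close (so a half turn about z gives the same grasp; the last joint's range is limited). The gripper opens to 85 mm and grips with 20 to 120 N. Pads are 22 mm wide; open, the fingers measure 114 mm over their backs; the gripper's body (76 mm by 85 mm) begins 54 mm behind the grasp point. The pads swing forward as they close: fully open they stand 13 mm farther back than shut.
Start: joints at [-1.307, 0.689, -0.195, 1.565, 0.157, 0.902, -0.215], TCP at [0.142, 0.609, 0.231] pointing down, gripper open.
Joint ranges: [-3.01, 3.01], [-0.46, 2.08], [-1.47, 1.51], [0.13, 2.56], [-1, 4.14], [0.04, 2.09], [-2.66, 2.66]. Speed limits (rad/s): [2.57, 2.57, 3.14, 3.14, 3.14, 3.14, 3.14].

## Interface

Orientations are given as a unit quaternion [x, y, z, w].
In Python, from bench import env gives the robot as it stands. Calls block until the motion is done:
- env.goto(position, orientation): joint-space move of the TCP to a pose.
- env.movel(position, feed=0.15, ori=None, contact_N=None): straight line of the TCP; ori=None keeps the orientation; feed is the mean speed in m/s. With contact_N (N) it stops when the force on the tool has changed by that much, and returns True; else False.
- env.move_j(angles): joint-space move.
- env.grip(opening, grip_force=None): finger opening in m; grip_force is the grip in N (None keeps the last); returns when the fingers have stopped.
- env.hold(seconds).
- env.solve_ik(position, orientation): joint angles nearest the present ones, or None.
- env.state(): the state.
- env.capture(name): name is "scene" or "top"; returns a dict with "image" (384x512x3 uint8, red, green, blue), "mtx" (3x3 intrinsics, pixels), "rvec" (rotation vector, rad) and "tvec" (3), from world to camera coordinates, as OpenCV has them. Camera axes: x right, y down, z forward; pixel columns grow to the right and rows downward; lengths in m; the calibration is good to about 2 mm. A picture is of the moment at which its call begins. There is no depth.
A pose or a line that the arm cannot do raises env.MotionError and nothing moves.
- env.finish_job(): hands the job in; it is judged then, once.
The state is a dict: "clock": time; "joint_pos": joint angles; "qvel": joint speeds; "joint_torque": joint torques, N m; "eef_pos": TCP position; "orientation": TCP orientation; "wrist_force": force on the tool from outside, world axes, zero at the start; "moment": the same for the moment, N m; "width": finger opening in m; "finger_force": force on a finger pad.
Only numpy, scipy, OpenCV 4.12 (cv2) and the standard library are available. Lean on these libraries where they do the work, as an engineer would, in place of code of your own. Each camera call takes 0.05 s, during which the arm holds its last target. There are 200 camera calls.

## Task

Make an espresso with the red capsule coffee machine, whose capsule is already in. Using only the closed fingertips, first switch the machine on by pressing down the front end (white bar) of the black rocker, then push the raised red lever down until it snaps fully home, and last press the middle key with the small cup mark all the way in and let it spring back. Do not press the key with the tall cup mark, do not press the small-cup key before the lever is home, and leave the espresso cup under the spout, the glass tumbler and the teaspoon where they are, lifting nothing.

Things in the scene. Friction and masses are not known exactly. Their poses are not given: they have to be found in the camera images.
- coffee_machine: Red and black capsule coffee machine, fixed, 295 x 170 mm. Origin: centre of its underside; front looks to its -x, +y is a facing user's left, z up. Flat aluminium deck 200 mm up, x -150 to 56, y -76 to 76 mm; along its front edge, left to right: black rocker, small-cup key, large-cup key, 50 mm apart; lever behind them, then a tank 216 mm high. Spout at x = -94 mm over a 30 mm high drip tray
- power_rocker (a joint): Black power rocker, 44 mm long (front to back) x 26 mm wide, pivot across the machine at (-127, 50, 200.5) mm in its frame. 0 = off (front end raised), 0.40 rad = on (front end down). Over-centre spring: takes about 3 N at the front end; past level (0.20 rad) it snaps over by itself and stays. Starts at 0
- rocker_on_end (a point): Point on the rocker's top face in the middle of its front half (white bar mark), 14 mm in front of the pivot: the place to press straight down. It stands 9.7 mm above the deck when off and drops 5.5 mm when on; the rocker is level when it has dropped 2.8 mm
- brew_lever (a joint): Red lever, a paddle 48 mm wide, 12 mm thick, reaching 116 mm forward from a hinge across the machine at (35, 0, 206) mm in its frame. 0.62 rad = home, flat on the deck, top face 220.5 mm up; less = tip raised by the difference. Starts at -0.02 to 0.05. Over-centre spring: takes up to about 0.47 N m (6 N at the pad), dead centre at 0.48; past about 0.55 it snaps home by itself
- lever_pad (a point): Point on the lever's top face (centre of a bright steel inlay), 72 mm from the hinge along the lever; moves with it. With the lever home it is at (-37, 0, 220.5) mm in the machine's frame; pushing straight down over that spot shuts the lever
- key_small (a joint): Small-cup key: round white push key, 25 mm across, in the middle of the deck's front edge, with a dark mark of a low cup. 0 = out, 0.005 m = fully pressed (straight down). Spring: starts to move at 1.3 N, fully in at about 4.2 N, springs back when let go
- key_small_top (a point): Centre of the small-cup key's top face, 7 mm above the deck when out, at (-125, 0, 207) mm in the machine's frame; moves with the key
- key_large (a joint): Large-cup key: the same round white key, 25 mm across, to the right of the small-cup key, with a dark mark of a tall cup. 0 = out, 0.005 m = fully pressed. Must be left alone
- key_large_top (a point): Centre of the large-cup key's top face, 7 mm above the deck when out, at (-125, -50, 207) mm in the machine's frame
- espresso_cup: Loose green and white espresso cup, 64 x 89 x 48 mm, standing on the drip tray under the spout; origin at the centre of its underside. Stays there
- tumbler: Loose clear glass tumbler, 81 mm across, 91 mm high, standing on the worktop to the right of the machine; origin at the centre of its underside. Stays there
- teaspoon: Loose steel teaspoon, 130 x 27 x 11 mm, lying on the worktop to the right of the machine; origin at the centre of its underside. Stays there

How it is judged:
On the way, in this order (a step that is already met when the one before it is completed fails the run):
1. the power rocker is on while the lever is still up (value of joint power_rocker above 0.33 rad and value of joint brew_lever below 0.3 rad), for 0.1 s.
2. the lever is fully home, with the machine on (value of joint brew_lever above 0.585 rad and value of joint power_rocker above 0.33 rad), for 0.1 s.
3. the small-cup key is pressed in, with the lever home and the machine on (all of step 2 and value of joint key_small above 0.0037 m), for 0.05 s.
At the end, for the whole second after the job is handed in: The rocker is on (joint over 0.33 rad), the lever is home (joint over 0.585 rad, 0.62 being flat), both keys are out again (under 1 mm), the espresso cup stands upright within 12 mm of where it started, the tumbler and the teaspoon lie within 20 mm of where they started (all of step 2 and value of joint each of key_small, key_large below 0.001 m and distance of espresso_cup from where it was at the start of the episode below 0.012 m and angle between espresso_cup's own z axis and vertical below 0.15 rad and linear speed of espresso_cup below 0.02 m/s and distance of each of tumbler, teaspoon from where it was at the start of the episode below 0.02 m); the robot touches nothing.
It fails at once if the large-cup key is pressed (over 1.5 mm) (value of joint key_large above 0.0015 m).
It fails at once if the small-cup key is pressed while the lever is not home (value of joint key_small above 0.002 m and value of joint brew_lever below 0.56 rad).
It fails at once if the espresso cup is lifted, tipped or shoved away (distance of espresso_cup from where it was at the start of the episode above 0.02 m or angle between espresso_cup's own z axis and vertical above 0.4 rad).
It fails at once if the tumbler or the teaspoon is lifted or shoved away (distance of any of tumbler, teaspoon from where it was at the start of the episode above 0.03 m).
It also fails if it takes over 38 s, if anything falls off the work surface, if the arm or the gripper's body presses on something with over 40 N, if the wrist force passes 120 N, or if a joint passes its speed limit or range.

## Working session

There is one attempt and no reset: what is moved stays moved. The work goes in short steps, each a Python script; the robot and the scene stay as the last script left them, time stands still between calls to the robot, and variables do not carry over. Pictures are saved under pics/ and viewed, at most 10 in all, crops included, and the job is handed in when it is done.

```bash
mkdir -p pics; python3 - <<'E'
from bench import env
import cv2,numpy as np,pickle
d={}
for n in("scene","top"):
    c=env.capture(n);d[n]=c;cv2.imwrite(f"pics/{n}0.png",c["image"][:,:,::-1])
    R=cv2.Rodrigues(np.array(c["rvec"]))[0];print(n,-R.T@np.array(c["tvec"]).ravel(),R[2],c["mtx"][0][0])
pickle.dump(d,open("d.pkl","wb"))
s=env.state();print(s["clock"],s["orientation"],s["eef_pos"],env.grip_point_offset)
E
```

```text
scene [-0.20141074 -0.36796506  0.65054806] [ 0.83666884  0.05394477 -0.54504607] 420.67844971496345
top [ 0.33228136 -0.33503143  1.17385744] [ 0.20259665 -0.00289151 -0.979258  ] 467.13522162502164
0.1 [ 1.14608225e-01  9.93410378e-01 -8.80072426e-04 -3.03328796e-05] [0.14226917 0.60796531 0.23053603] 0.0187
```

View pics/scene0.png

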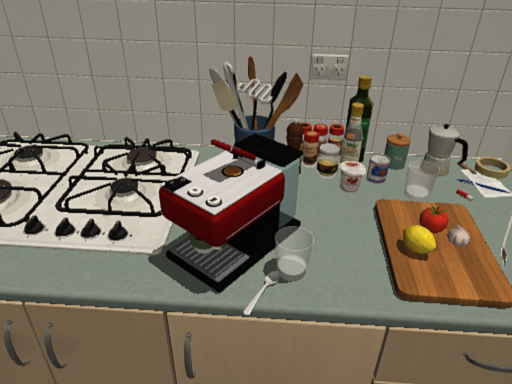

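View pics/top0.png

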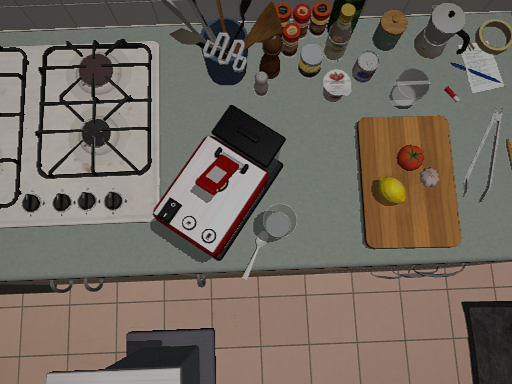

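The scene view shows the machine's deck with keys at about (195,190) and (214,201). In the top view the rocker is at (172,209), the keys at (189,222) and (209,236), and the lever at (217,175). I'll enlarge both.

```bash
python3 - <<'E'
import cv2,numpy as np,pickle
d=pickle.load(open("d.pkl","rb"))
a=d["top"]["image"][130:265,145:285,::-1];b=d["scene"]["image"][125:245,155:305,::-1]
a=cv2.resize(a,(400,386),interpolation=cv2.INTER_CUBIC);b=cv2.resize(b,(400,320),interpolation=cv2.INTER_CUBIC)
o=np.zeros((390,800,3),np.uint8);o[:386,:400]=a;o[:320,400:]=b
cv2.imwrite("pics/crop0.png",o)
E
```

```text
(no output)
```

View pics/crop0.png

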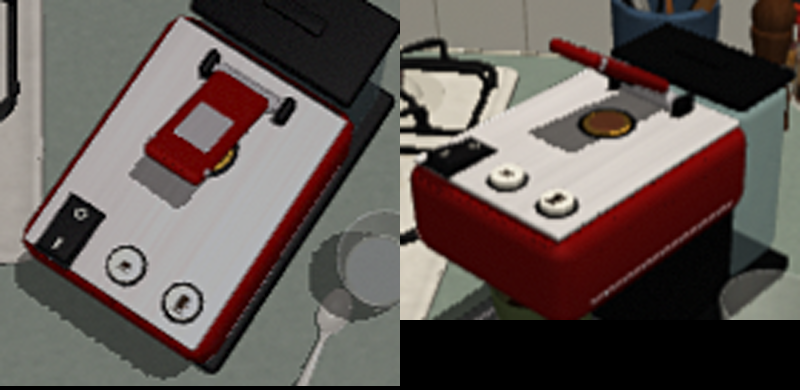

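```bash
cat > h.py <<'E'
import cv2,numpy as np,pickle
def ray(c,p,z):
    R=cv2.Rodrigues(np.array(c["rvec"],float))[0];C=-R.T@np.array(c["tvec"],float).ravel()
    p=np.array(p,float).reshape(-1,1,2);n=cv2.undistortPoints(p,np.array(c["mtx"],float),None).reshape(-1,2)
    v=np.c_[n,np.ones(len(n))]@R
    return C+v*((z-C[2])/v[:,2])[:,None]
def tri(c1,p1,c2,p2):
    P=[np.array(c["mtx"])@np.c_[cv2.Rodrigues(np.array(c["rvec"],float))[0],np.array(c["tvec"]).ravel()] for c in(c1,c2)]
    X=cv2.triangulatePoints(P[0],P[1],np.array(p1,float).reshape(2,1),np.array(p2,float).reshape(2,1)).ravel();return X[:3]/X[3]
E
python3 - <<'E'
from h import *
d=pickle.load(open("d.pkl","rb"));t,s=d["top"],d["scene"]
ks,kl,rk=(189.1,223.1),(208.7,235.7),(169.9,210.2)
print("tri",tri(t,ks,s,(195.5,191)),tri(t,kl,s,(213.9,201.1)))
print("top keys",ray(t,[ks,kl],.207),"rocker",ray(t,[rk],.205)); print("scene keys",ray(s,[(195.5,191),(213.9,201.1)],.207))
for n,c,seed,roi in(("top",t,(180,190),(145,125,290,265)),("scene",s,(240,190),(155,130,310,245))):
    h=cv2.cvtColor(c["image"],cv2.COLOR_RGB2HSV);m=((h[...,1]<40)&(h[...,2]>150)).astype(np.uint8)
    mm=np.zeros_like(m);x0,y0,x1,y1=roi;mm[y0:y1,x0:x1]=m[y0:y1,x0:x1]
    cn=max(cv2.findContours(mm,cv2.RETR_EXTERNAL,cv2.CHAIN_APPROX_NONE)[0],key=cv2.contourArea)
    w=ray(c,cn.reshape(-1,2),.2)[:,:2];r=cv2.minAreaRect((w*1000).astype(np.float32));print(n,cv2.boundingRect(cn),r,cv2.boxPoints(r).tolist())
    a=np.array(c["image"])
E
```

```text
tri [ 0.46614849 -0.21204904  0.20377821] [ 0.43833291 -0.25214374  0.20188532]
top keys [[ 0.46577621 -0.21296637  0.207     ]
 [ 0.43784567 -0.25319048  0.207     ]] rocker [[ 0.4949666 -0.1727865  0.205    ]]
scene keys [[ 0.46132951 -0.2125349   0.207     ]
 [ 0.43101906 -0.25270644  0.207     ]]
top (154, 136, 112, 116) ((530.9727783203125, -256.8790283203125), (150.08926391601562, 203.59710693359375), 54.3970832824707) [[404.5150146484375, -258.6321716308594], [570.053955078125, -377.1591491699219], [657.4305419921875, -255.12588500976562], [491.8916015625, -136.59890747070312]]
scene (155, 150, 129, 65) ((549.043701171875, -233.88882446289062), (212.14328002929688, 214.058349609375), 54.36582565307617) [[400.2572021484375, -257.74285888671875], [574.23388671875, -382.4549560546875], [697.8302001953125, -210.0347900390625], [523.853515625, -85.32269287109375]]
```

The top-view deck measures 150 x 204 mm against the given 152 x 206, and the key spacing measures 49 mm against 50. The triangulated key height is also within 3–5 mm of 207 mm, so the pose holds up. Next: close the fingers and press the rocker.

```bash
cat >> h.py <<'E'
yaw=np.deg2rad(-35.4);U=np.array([np.cos(yaw),np.sin(yaw)]);V=np.array([-U[1],U[0]]);KS=np.array([.466,-.2125])
def W(x,y,z): return list(KS+U*(x+.125)+V*y)+[z]
f=np.deg2rad(72.3);Q=[np.cos(f),np.sin(f),0,0]
E
python3 - <<'E'
from h import *
from bench import env
env.grip(0)
env.movel([.142,.608,.33],feed=.2)
env.goto(W(-.143,.05,.32),Q);print(env.state()["clock"])
env.movel(W(-.143,.05,.222),feed=.12)
f0=np.array(env.state()["wrist_force"])
print(W(-.143,.05,.222),env.state()["eef_pos"],env.state()["width"])
print("touch",env.movel(W(-.143,.05,.203),feed=.02,contact_N=1.5),env.state()["eef_pos"])
for z in(.209,.207,.2055,.2045):
    if env.state()["eef_pos"][2]>z: hit=env.movel(W(-.143,.05,z),feed=.02,contact_N=20)
    s=env.state();print(z,s["eef_pos"],np.round(np.array(s["wrist_force"])-f0,2))
c=env.capture("scene");cv2.imwrite("pics/r.png",cv2.resize(c["image"][100:230,140:290,::-1],(600,520)))
print(env.state()["clock"])
E
```

```text
4.4583
[np.float64(0.48029175829402004), np.float64(-0.16131654911140408), 0.222] [ 0.48078593 -0.16154531  0.22255094] -0.0007135397669299126
touch True [ 0.47983953 -0.16100286  0.21022832]
0.209 [ 0.48001133 -0.1611815   0.20878494] [-0.09  0.57  0.55]
0.207 [ 0.48042863 -0.16147065  0.20683819] [ 0.19  0.45 -1.21]
0.2055 [ 0.48039831 -0.16144013  0.20545137] [-0.03  0.33 -1.63]
0.2045 [ 0.48041697 -0.16143063  0.20510002] [-1.69  1.43  4.28]
7.0917
```

View pics/r.png

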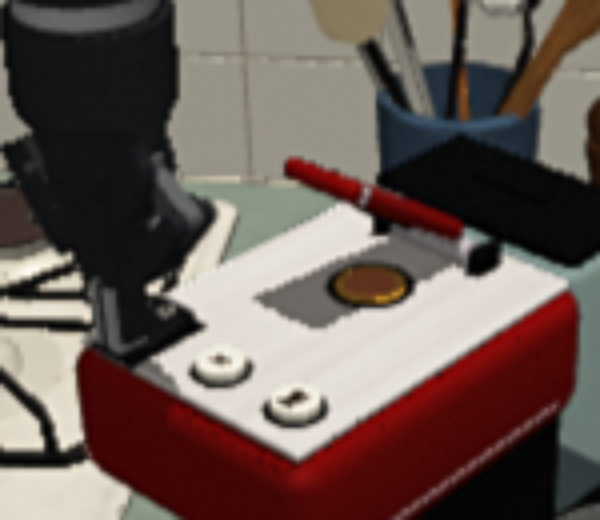

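The picture shows the fingertips on the rocker's front end at crop (125,340), and the rear end with the "o" mark is raised. The force dropped past level and rose again at the stop, so the rocker appears to have snapped over. I'll retract and check before the lever.

```bash
python3 - <<'E'
from h import *
from bench import env
env.movel(W(-.143,.05,.32),feed=.2)
env.movel(W(-.05,.05,.32),feed=.2)
c=env.capture("scene");d=pickle.load(open("d.pkl","rb"))["scene"]
g=lambda c:cv2.resize(c["image"][150:210,150:210,::-1],(400,400),interpolation=cv2.INTER_CUBIC)
cv2.imwrite("pics/r2.png",np.hstack([g(d),g(c)]));print(env.state()["clock"])
E
```

```text
8.4833
```

View pics/r2.png

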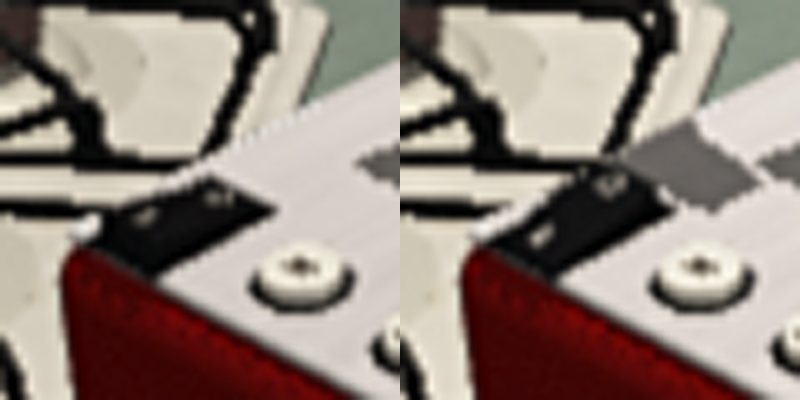

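The two crops show the rocker flipped: the front end at (530,250) is down and the rear at (610,185) is up, compared with the raised front on the left. Now the lever.

```bash
python3 - <<'E'
from h import *
from bench import env
env.movel(W(-.037,0,.32),feed=.15)
f0=np.array(env.state()["wrist_force"])
for z in(.28,.26,.245,.235,.228,.224,.2215,.2205):
    h=env.movel(W(-.037,0,z),feed=.05,contact_N=35)
    s=env.state();print(z,h,np.round(s["eef_pos"],4),np.round(np.array(s["wrist_force"])-f0,2))
    if h: break
env.hold(.15)
env.movel(W(-.037,0,.30),feed=.2)
env.movel(W(-.125,0,.30),feed=.2)
c=env.capture("scene");cv2.imwrite("pics/l.png",cv2.resize(c["image"][100:230,140:290,::-1],(600,520)))
print(env.state()["clock"])
E
```

```text
0.28 False [ 0.5379 -0.2637  0.2803] [-0.09  1.04 -0.22]
0.26 False [ 0.5376 -0.2633  0.2596] [-0.49 -0.6   2.41]
0.245 False [ 0.5376 -0.2634  0.2447] [-0.44 -0.52  1.75]
0.235 False [ 0.5377 -0.2635  0.2347] [ 0.   -0.04  0.38]
0.228 False [ 0.5375 -0.2633  0.2275] [-0.91 -0.18  0.08]
0.224 False [ 0.5376 -0.2634  0.2237] [-0.15 -0.53 -0.29]
0.2215 False [ 0.5376 -0.2634  0.2214] [-0.01 -0.68  0.5 ]
0.2205 False [ 0.5379 -0.2636  0.2208] [ 0.25 -0.64  1.46]
13.6583
```

View pics/l.png

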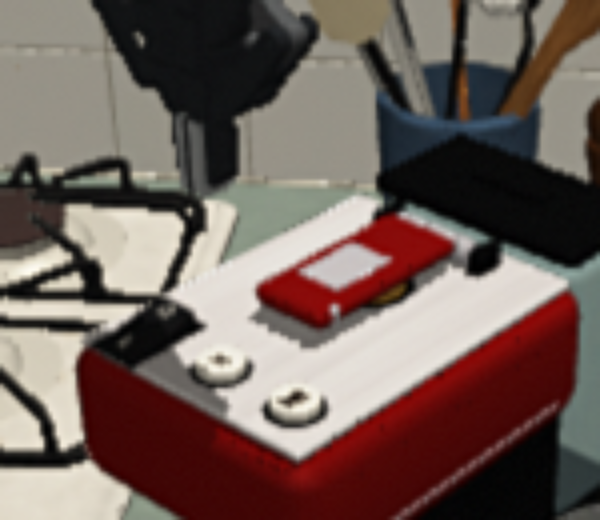

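The rocker is still on and the lever is down, with its inlay at crop (345,265). I'll check the inlay's height to see whether it is fully home.

```bash
python3 - <<'E'
from h import *
from bench import env
P=W(-.037,0,.2205);o=[];cs=[]
for n in("top","scene"):
    c=env.capture(n);cs.append(c)
    q=cv2.projectPoints(np.array([P]),np.array(c["rvec"]),np.array(c["tvec"]),np.array(c["mtx"]),None)[0].ravel()
    im=c["image"].astype(int);H=cv2.cvtColor(c["image"],cv2.COLOR_RGB2HSV)
    red=((im[...,0]>70)&(im[...,0]>2*im[...,1])).astype(np.uint8)
    m=((H[...,1]<60)&(H[...,2]>100)).astype(np.uint8)
    l,lab,st,ce=cv2.connectedComponentsWithStats(m,connectivity=4)
    k=lab[int(round(q[1])),int(round(q[0]))];o.append(ce[k]);print(n,q,ce[k],st[k])
    cv2.imwrite(f"pics/{n}_l.png",cv2.resize(c["image"][130:240,150:280,::-1],(780,660)))
print(P,tri(cs[0],o[0],cs[1],o[1]))
E
```

```text
top [211.95724839 187.03231676] [211.512 186.248] [201 176  22  22 250]
scene [226.91599206 166.28048311] [225.76296296 166.11111111] [215 161  22  11 135]
[np.float64(0.5377312460241128), np.float64(-0.2634767431661557), 0.2205] [ 0.53953117 -0.26178596  0.21973826]
```

The inlay triangulates to z = 0.2197 against 0.2205 when home. To be sure, I'll press the lever firmly against its stop once more, then press the key.

```bash
python3 - <<'E'
from h import *
from bench import env
env.movel(W(-.037,0,.25),feed=.2)
env.movel(W(-.037,0,.225),feed=.1)
print("lever stop",env.movel(W(-.037,0,.216),feed=.03,contact_N=12),env.state()["eef_pos"])
env.hold(.15);print(env.state()["wrist_force"])
env.movel(W(-.037,0,.26),feed=.2)
env.movel(W(-.125,0,.26),feed=.2)
env.movel(W(-.125,0,.215),feed=.1)
f0=np.array(env.state()["wrist_force"])
for z in(.2065,.205,.2035,.2025,.2018,.201,.2003):
    h=env.movel(W(-.125,0,z),feed=.02,contact_N=15)
    s=env.state();print(z,h,np.round(s["eef_pos"],4),np.round(np.array(s["wrist_force"])-f0,2))
    if h: break
env.hold(.2);s=env.state();print(np.round(s["eef_pos"],4),np.array(s["wrist_force"])-f0,s["clock"])
E
```

```text
lever stop True [ 0.53857319 -0.26395704  0.22064441]
[-0.86125595  0.87535145  8.88439396]
0.2065 False [ 0.4662 -0.2125  0.2066] [0.76 1.28 0.98]
0.205 False [ 0.4661 -0.2125  0.2051] [1.14 0.63 2.11]
0.2035 False [ 0.4661 -0.2125  0.2035] [0.59 1.4  4.62]
0.2025 False [ 0.4661 -0.2125  0.2025] [1.25 1.36 3.53]
0.2018 False [ 0.4662 -0.2125  0.2021] [0.22 1.33 6.74]
0.201 False [ 0.4662 -0.2125  0.2019] [-0.1   2.19 12.2 ]
0.2003 False [ 0.4662 -0.2125  0.2018] [-2.92  2.88 17.43]
[ 0.4662 -0.2125  0.2018] [-1.12516887  2.30011885 17.9914994 ] 19.0833
```

The lever stop is solid at 0.2206. The key bottomed at 0.2018 (5 mm in) with the force at 18 N. I'll retract and verify.

```bash
python3 - <<'E'
from h import *
from bench import env
env.movel(W(-.125,0,.34),feed=.15)
env.movel(W(-.125,.14,.34),feed=.2)
env.hold(.3)
a=env.capture("scene")["image"][110:290,140:320,::-1];b=env.capture("top")["image"][120:280,140:300,::-1]
cv2.imwrite("pics/end.png",np.hstack([cv2.resize(a,(400,400)),cv2.resize(b,(400,400))]));print(env.state()["clock"])
E
```

```text
21.4167
```

View pics/end.png

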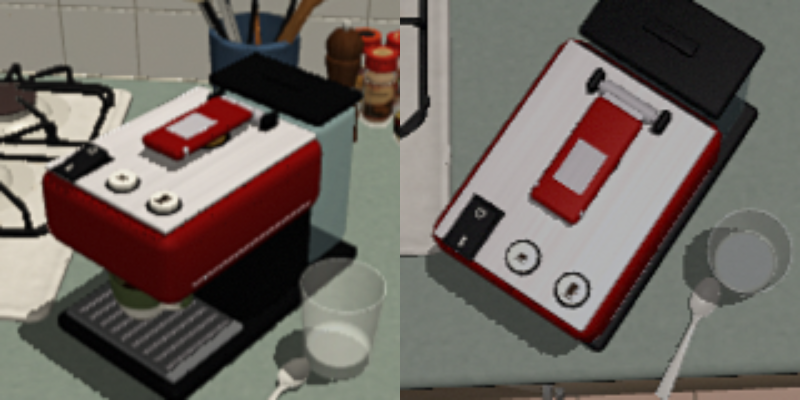

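The final picture shows the rocker on (left view, 80,160), the lever home (195,125), and both keys out (122,182 and 164,203). The cup, tumbler and spoon have not moved.

```bash
python3 -c "
from bench import env
print(env.finish_job())"
```

```text
the job is handed in; nothing more can be done
None
```

The job is handed in at about 21 s on the clock: the rocker is on, the lever is home, and the small-cup key was pressed fully in and sprang back, with nothing else moved; the hand-in returned no verdict.

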